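# Free the cooling block from a clamp of unknown thread and comb it into its rack

## Robot

A 6-joint arm with a two-finger parallel gripper is mounted at the origin on a cart in front of the work surface, level with it; the furniture and walls round the work are solid. World frame = base frame: x ahead of the robot, y to its left, z up, the work surface at z = 0. Lengths are in mm, angles in degrees, forces in N, time in s.
With the tool pointing down it reaches from about 300 to 850 mm from the base axis. Payload 4.2 kg.
Tool frame: the origin (TCP) lies at the very end of the fingers, on their centre line; the grasp point (between the pads) lies 19 mm behind it (env.grasp_offset is the distance from the TCP to the grasp point, in mm); z points along the fingers, y is the line along which they close (so a half turn about z gives the same grasp; the last joint's range is limited). The gripper opens to 91 mm and grips with 3 to 60 N. Pads are 32 mm wide; open, the fingers measure 118 mm over their backs; the gripper's body (76 mm by 178 mm) begins 60 mm behind the grasp point.
Start: joints at [69.156, 18.312, 89.639, -0, 72.044, -1.146], TCP at [193.817, 541.37, 184.676] pointing down, gripper open.
Joint ranges: [-177.97, 177.97], [-48.28, 115.42], [12.27, 149.76], [-77.06, 257.06], [2.81, 150.46], [-146.56, 146.56]. Speed limits (degrees/s): [147.25, 147.25, 180, 180, 180, 180].

## Interface

Orientations are given as [roll, pitch, yaw] about the fixed x, y, z axes, in that order (R = Rz(yaw) Ry(pitch) Rx(roll)).
In Python, from workcell import env, eyes gives the robot as it stands.
- The arm moves only by the tool send_rows, never from a script. Its arguments are lists of equal length, an entry for each row: "grip": the opening, from -1 (shut) to 1 (fully open), so that 0 is half open; "xyz": the shift along the world's x, y, z in m, a list of three; "yaw": the turn about the world's z in degrees. A call has 1 to 8 rows; each row is the pose to reach, as a shift and turn from the pose commanded when the call began; what a row does not reach only later rows make up. A row lasts 1/12 s, in which the tool goes at most 41.7 mm and 7.16 degrees, less where a joint would pass 70% of its speed; a pose out of reach is approached as far as the arm can. A call with a gripper value outside its range is refused whole. The fingers move at their own pace and stop on an object; "grip_force" is the grip in N (left out, the last holds). Time passes only in rows, so rows that repeat a pose let the fingers close. It gives the time, the measured TCP pose, the force, the opening and the grip force at its end, in the units of the state.
- env.state(): the state, without advancing time (a new reading comes with each control period).
- eyes.grab_frame(name): name is "scene" or "side" or "wrist"; returns a dict with "frame" (400x640x3 uint8, red, green, blue), "fx", "fy", "cx", "cy" (pixels), "pose" (4x4, takes a point from camera to world coordinates). Camera axes: x right, y down, z forward; pixel columns grow to the right and rows downward; lengths in mm; the calibration is good to about 2 mm. A picture is of the moment at which its call begins. There is no depth.
- env.job_done(): hands the job in; it is judged then, once.
The state is a dict: "time_s": time; "qpos": joint angles; "qvel": joint speeds; "effort": joint torques, N m; "ee_pos": TCP position; "ee_rot": TCP orientation; "force": force on the tool from outside, world axes, zero at the start; "torque": the same for the moment, N m; "gripper_width": finger opening in mm; "gripper_force": force on a finger pad.
Only numpy, scipy, OpenCV 4.12 (cv2) and the standard library are available. Lean on these libraries where they do the work, as an engineer would, in place of code of your own. Each camera call takes 0.05 s, during which the arm holds its last target. There are 200 camera calls.

## Task

The finned cooling block is held down in its stand by a small steel swing claw, and nobody knows whether the stand's slanted red knob has a left-hand or a right-hand thread: try it, feel which way gives, and turn it that way to its end so that the claw swings right off the block. Then lift the block, which has a blue handle, out of the stand and lower it gently into the white comb rack, its fins fully down between the rack's fins and centred along them, and let go. Leave the claw swung off and do not push the other things on the bench about.

Things in the scene. Friction and masses are not known exactly. Their poses are not given: they have to be found in the camera images.
- stand: Fixed clamp stand, grey base 136 x 214 x 12 mm. Origin on the bench under the middle of the block's bed; z up. The bed is 12 mm above the bench, with steel edge strips 14 mm high round it. A white gearbox 80 x 60 mm, about 100 mm high, stands at y = +115 mm; its knob leans to the stand's -x.
- knob_grip (a point): Point on the knob's axis at the height to grip. z: along the axis, out of the gearbox, 28 degrees from vertical, leaning to the stand's -x (to the robot). x: along the knob's red grip bar, turning with it. Bar 70 mm long (x), 14 thick (y), from z -22 to +15 mm of this point; below it a black disc 52 mm across; gearbox face 34 mm below this point.
- knob (a joint): Angle (rad) of the knob about z of knob_grip, positive anticlockwise seen looking at the knob. About 0 at the start (claw over the block). In each episode it turns only one way, to an end stop at +1.3 or at -1.3; the other way it stops hard within 0.25 rad. Which way cannot be seen. Stiff (about 0.15 N m), stays where left, does not rise as it turns.
- claw (a joint): Angle (rad) of the steel swing claw about its vertical post at x 0, y +66 mm of the stand. 0: it points to the stand's -y, over the block. Geared to the knob: 1.2 x the knob's angle, same sense seen from above. Finger 16 mm wide, 9 thick, reaching 36 mm from its axis, 1.5 mm above the block's plate, overlapping its +y edge by 10 mm; clear of the plate from about 1.1 rad on, either way.
- block: Loose finned aluminium block, 0.3 to 0.6 kg. Origin in the middle of the underside of its fins; z up. Top plate 100 (x) x 80 (y), z 30 to 40 mm. Four fins along x, 100 long, 8 thick, 30 high, at y -33, -11, 11, 33 mm. Blue handle bar on top: 50 mm long in y, 14 thick in x, z 40 to 76 mm. Starts in the stand, axes as the stand's.
- block_handle (a point): Point in the middle of the block's handle bar, at the height to grip, 64 mm above the block's origin and 12 mm below the bar's top; axes as the block's.
- rack: Fixed white comb rack, base 130 (x) x 116 (y) x 10 mm. Origin under its middle, on the bench. Five upright fins along x, 100 mm long, 8 thick, rounded tops, z 10 to 33 mm, at y -44, -22, 0, 22, 44 mm: the block's four fins fit the four gaps (14 mm wide, 3 mm play to each side), either way round.
- rack_seat (a point): Middle of the rack's floor, 10 mm above the bench: the block's origin lies here when the block is fully down and centred. Axes as the rack's.
- timer: Bystander: small white timer 66 x 66 x 19 mm, loose.
- tape_roll: Bystander: roll of tape, 96 mm across, 25 mm high, loose, lying flat.
- stapler: Bystander: stapler 120 x 31 x 36 mm, loose.
- dropper_bottle: Bystander: small bottle with a green cap, 26 mm across, 64 mm high, loose.
There are look-alikes about, which are no part of the job. Leave any green look-alike of the block alone.

How it is judged:
By the outcome, as a careful person would: the job done as asked, in the order asked, and still so for the second after the job is handed in, with the robot touching nothing.
It also fails if it takes over 51 s, if anything falls off the work surface, if the arm or the gripper's body presses on something with over 40 N, if the wrist force passes 120 N, or if a joint passes its speed limit or range.

## Working session

There is one attempt and no reset: what is moved stays moved. The work goes in short steps, Python scripts to look and compute and a tool call to move; the robot and the scene stay as the last step left them, time stands still between calls to the robot, and variables do not carry over. Pictures are saved under pics/ and viewed, at most 10 in all, crops included, and the job is handed in when it is done.

Besides the shell and the picture viewer there is one more tool, called after ">>>" as name(argument=value, ...), one argument or row to a line, values as JSON. send_rows: Moves the arm, as the interface text tells. Its arguments: {"type":"object","properties":{"grip":{"type":"array"},"xyz":{"type":"array"},"yaw":{"type":"array"},"grip_force":{"type":"number"}},"required":["grip","xyz","yaw"]}

```bash
mkdir -p pics; ls; python3 - <<'E'
from workcell import env, eyes
import cv2,numpy as np
print(env.state())
fs=[]
for n in("scene","side"):
    g=eyes.grab_frame(n);cv2.imwrite(f"pics/{n}0.png",g["frame"][:,:,::-1]);np.savez(f"pics/{n}0.npz",**g)
    print(n,g["fx"],g["cx"],g["cy"],g["pose"].round(3).tolist())
E
```

```text
pics
{'time_s': 0.0, 'qpos': array([ 6.91550075e+01,  1.83505457e+01,  8.97077499e+01, -1.28664756e-03,
        7.20451872e+01, -1.14495486e+00]), 'qvel': array([-0.09368385, -0.05739291, -0.07366524, -0.04794488,  0.14053573,
       -0.03267198]), 'effort': array([-2.55044310e-03, -4.12472999e+01, -2.31964248e+01,  7.23943161e-02,
        4.57687641e-02, -1.53060646e-04]), 'ee_pos': array([193.62116818, 540.80397587, 183.82222561]), 'ee_rot': array([-1.79896513e+02, -8.44756972e-04,  1.60300359e+02]), 'force': array([-0.00320244,  0.7743791 ,  0.95528608]), 'torque': array([-0.01580245,  0.01231304,  0.01346494]), 'gripper_force': 0.0, 'gripper_width': 91.4159480152811}
scene 400.3968279665244 319.3370827133384 198.95624936750173 [[0.73, -0.454, 0.51, 37.552], [-0.683, -0.504, 0.529, -550.253], [0.017, -0.735, -0.678, 808.554], [0.0, 0.0, 0.0, 1.0]]
side 406.4910525891419 322.41793423892614 193.08500769245936 [[0.951, -0.146, 0.274, 191.448], [-0.311, -0.438, 0.844, -1087.951], [-0.004, -0.887, -0.461, 695.516], [0.0, 0.0, 0.0, 1.0]]
```

View pics/scene0.png

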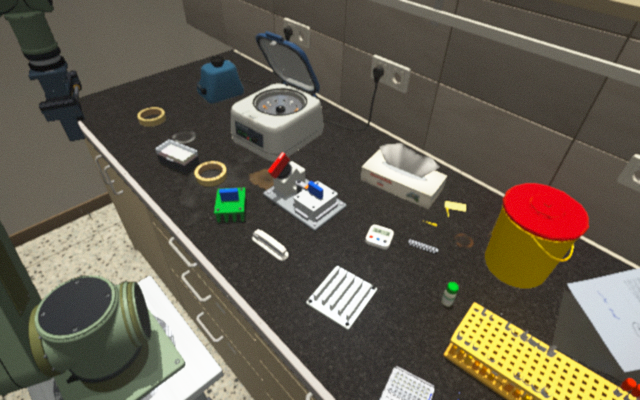

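View pics/side0.png

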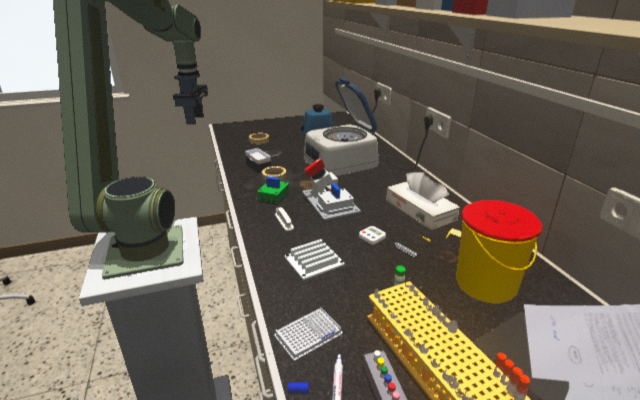

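The scene view shows the stand with block at about (312,195), the red knob at (279,163), the rack at (343,296), the green look-alike at (230,203), the stapler at (270,244), the timer at (379,236) and the bottle at (450,293). The side view shows the same layout.

```bash
cat > h.py <<'E'
import numpy as np,cv2
def ray(g,u,v):
    P=np.array(g["pose"]);d=P[:3,:3]@np.array([(u-g["cx"])/g["fx"],(v-g["cy"])/g["fy"],1]);return P[:3,3],d/np.linalg.norm(d)
def plane(g,u,v,z):
    o,d=ray(g,u,v);return o+d*(z-o[2])/d[2]
def tri(rs):
    A=sum(np.eye(3)-np.outer(d,d) for o,d in rs);b=sum((np.eye(3)-np.outer(d,d))@o for o,d in rs)
    p=np.linalg.solve(A,b);return p,[np.linalg.norm(np.cross(p-o,d)) for o,d in rs]
def proj(g,p):
    P=np.array(g["pose"]);c=P[:3,:3].T@(np.array(p)-P[:3,3]);return g["fx"]*c[0]/c[2]+g["cx"],g["fy"]*c[1]/c[2]+g["cy"]
def mask(g,col):
    h=cv2.cvtColor(g["frame"],cv2.COLOR_RGB2HSV)
    R={"red":[((0,150,80),(8,255,255)),((172,150,80),(180,255,255))],"blue":[((108,150,60),(130,255,255))],"green":[((45,120,50),(80,255,255))],"white":[((0,0,140),(180,60,255))]}[col]
    return sum(cv2.inRange(h,*r) for r in R)
def blobs(g,col,amin=15,roi=None):
    m=mask(g,col)
    if roi: k=np.zeros_like(m);x0,y0,x1,y1=roi;k[y0:y1,x0:x1]=1;m=m*k
    n,l,s,c=cv2.connectedComponentsWithStats(m)
    return [(c[i].round(1).tolist(),s[i].tolist()) for i in range(1,n) if s[i][4]>=amin],l
E
python3 - <<'E'
from h import *
G={n:dict(np.load(f"pics/{n}0.npz")) for n in("scene","side")}
for n,roi in(("scene",(200,140,420,340)),("side",(240,140,400,290))):
    g=G[n]
    for c in("red","blue","white"):
        print(n,c,blobs(g,c,15,roi)[0])
c=[]
for n,(x0,y0,x1,y1) in(("scene",(255,145,355,230)),("scene",(300,260,400,345)),("side",(290,150,390,235)),("side",(275,220,375,305))):
    c.append(cv2.resize(G[n]["frame"][y0:y1,x0:x1,::-1],None,fx=4,fy=3.5,interpolation=cv2.INTER_CUBIC)[:297])
cv2.imwrite("pics/crop1.png",np.vstack([np.hstack(c[:2]),np.hstack(c[2:])]))
E
```

```text
scene red [([277.7, 165.5], [268, 153, 21, 25, 263])]
scene blue [([315.0, 189.2], [309, 181, 13, 17, 140]), ([228.9, 194.7], [220, 190, 18, 10, 149])]
scene white [([410.1, 144.8], [399, 140, 21, 12, 68]), ([394.6, 165.0], [362, 143, 58, 50, 1602]), ([296.2, 167.2], [289, 161, 16, 13, 108]), ([284.0, 180.3], [281, 178, 7, 5, 22]), ([302.5, 183.0], [296, 179, 13, 9, 53]), ([312.4, 204.2], [277, 181, 69, 48, 1152]), ([270.1, 192.7], [264, 186, 13, 13, 91]), ([379.6, 235.5], [366, 224, 28, 24, 463]), ([270.2, 244.2], [252, 229, 37, 32, 450]), ([414.1, 242.3], [409, 240, 11, 6, 43]), ([238.2, 298.8], [200, 252, 81, 88, 876]), ([341.9, 296.4], [306, 266, 71, 63, 2247]), ([204.8, 297.8], [200, 295, 11, 6, 40]), ([209.1, 331.9], [200, 320, 23, 20, 88]), ([202.3, 335.9], [200, 330, 8, 10, 45])]
side red [([314.1, 167.7], [305, 159, 20, 18, 191])]
side blue [([272.6, 181.4], [267, 177, 12, 10, 105]), ([335.4, 188.8], [332, 183, 8, 14, 62])]
side white [([338.1, 143.1], [314, 140, 61, 9, 280]), ([391.9, 145.1], [384, 140, 16, 12, 37]), ([257.7, 154.0], [246, 149, 24, 12, 167]), ([330.4, 175.0], [324, 170, 14, 10, 60]), ([395.1, 188.4], [388, 183, 12, 13, 89]), ([334.8, 196.2], [318, 189, 35, 15, 287]), ([306.7, 192.1], [303, 190, 8, 6, 35]), ([331.3, 208.6], [308, 196, 52, 23, 278]), ([283.8, 218.4], [275, 207, 19, 23, 189]), ([372.4, 233.5], [359, 226, 27, 16, 272]), ([246.3, 264.8], [240, 231, 16, 59, 327]), ([306.1, 244.6], [291, 239, 31, 12, 101]), ([313.3, 259.9], [285, 243, 59, 36, 886])]
```

View pics/crop1.png

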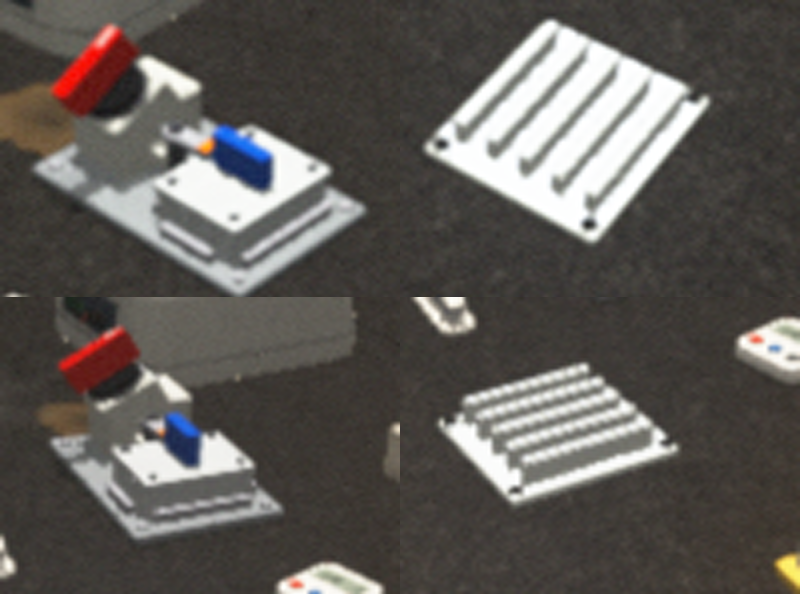

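The crops show the red knob bar roughly along the stand's x (slanting), the claw (steel with an orange tip) over the block's edge, and the rack corners clearly. Next I compute the poses.

```bash
python3 - <<'E'
from h import *
G={n:dict(np.load(f"pics/{n}0.npz")) for n in("scene","side")}
s,d=G["scene"],G["side"]
P=lambda g,L,z:np.array([plane(g,u,v,z)[:2] for u,v in L])
r=P(s,[(306.75,302.9),(349.25,328.6),(377.5,288),(337.5,265.7)],10)
print("rack",r.round(1),r.mean(0),np.linalg.norm(np.diff(r,axis=0),axis=1))
# side rack corners: crop off (275,220), scale 4,3.5, origin (400,297)
q=[(275+(x-400)/4,220+(y-297)/3.5) for x,y in((440,424),(513,502),(678,450),(585,364))]
r2=P(d,q[:3],10);print("rack side",r2.round(1),(r2[0]+r2[2])/2)
t=P(s,[(263.75,192.7),(315,228.4),(345.75,205)],12)
print("stand",t.round(1),np.linalg.norm(np.diff(t,axis=0),axis=1))
for v in(t[1]-t[0],t[2]-t[1],r[2]-r[1],r[3]-r[0],r[1]-r[0],r[2]-r[3]):print(np.degrees(np.arctan2(v[1],v[0])))
print("handle",tri([ray(s,315,189.2),ray(d,335.4,188.8)]))
print("knob",tri([ray(s,277.7,165.5),ray(d,314.1,167.7)]))
for n,o in(("timer",(379.6,235.5)),("staple",(270.1,244.2))):print(n,plane(s,*o,18))
print("tape",plane(s,211,172,12),"green",plane(s,230,195,60),"bottle",plane(s,451,293,30))
E
```

```text
rack [[ 376.9 -164.5]
 [ 402.2 -275.2]
 [ 528.  -247.6]
 [ 504.5 -136.6]] [ 452.90897939 -205.98603161] [113.52447079 128.76677386 113.45196714]
rack side [[ 378.9 -167.3]
 [ 401.5 -276.8]
 [ 525.8 -251.9]] [ 452.35011299 -209.57473791]
stand [[532.9 202.3]
 [547.7  -6.8]
 [676.1   1.5]] [209.61074085 128.73602965]
-85.95969392479479
3.6969363895141685
12.364530748227905
12.333917453477964
-77.07476042405051
-78.034285339127
handle (array([609.21152208,  59.85951582,  75.66044085]), [np.float64(1.4407791361733264), np.float64(1.4407791361733437)])
knob (array([570.48769176, 174.20332277, 111.44708324]), [np.float64(0.4417796641889291), np.float64(0.4417796641891153)])
timer [ 653.65576306 -145.22440955   18.        ]
staple [419.92352032  26.00986724  18.        ]
tape [469.36974823 390.79574777  12.        ] green [427.93871758 211.69701389  60.        ] bottle [ 630.57285055 -378.59465675   30.        ]
```

>>> send_rows(
  grip=[1,1,1,1,1,1,1,1],
  xyz=[
    [0.025,-0.025,0.02],
    [0.05,-0.05,0.04],
    [0.075,-0.075,0.06],
    [0.1,-0.1,0.07],
    [0.125,-0.125,0.07],
    [0.15,-0.15,0.07],
    [0.175,-0.175,0.07],
    [0.2,-0.2,0.07],
  ],
  yaw=[3,6,9,12,15,18,21,24],
)

```text
time_s: 0.77
ee_pos: [394.5, 339.8, 254.5]
ee_rot: [-180.0, -0.0, -175.5]
force: [0.7, -0.7, -0.9]
gripper_width: 91.3
gripper_force: 0.0
```

>>> send_rows(
  grip=[1,1,1,1,1,1,1,1],
  xyz=[
    [0.025,-0.025,0],
    [0.05,-0.05,0],
    [0.075,-0.075,0],
    [0.1,-0.1,0],
    [0.125,-0.125,0],
    [0.15,-0.15,0],
    [0.17,-0.167,0],
    [0.17,-0.167,0],
  ],
  yaw=[0,0,0,0,0,0,0,0],
)

```text
time_s: 1.43
ee_pos: [566.9, 170.7, 253.4]
ee_rot: [-179.9, 0.0, -176.0]
force: [-0.4, 0.6, -0.5]
gripper_width: 90.8
gripper_force: 0.0
```

```bash
python3 - <<'E'
from workcell import env, eyes
from h import *
st=env.state();print({k:st[k] for k in("time_s","ee_pos","ee_rot","qpos","force","torque")})
g=eyes.grab_frame("wrist");cv2.imwrite("pics/w1.png",g["frame"][:,:,::-1]);np.savez("pics/w1.npz",**g)
print(g["pose"].round(3).tolist());print(blobs(g,"red")[0],blobs(g,"blue")[0])
E
```

```text
{'time_s': 1.4333, 'ee_pos': array([566.94626055, 170.69635812, 253.39730157]), 'ee_rot': array([-1.79877408e+02,  1.24415939e-02, -1.75964235e+02]), 'qpos': array([ 15.71866192,  18.01186534,  80.2329897 ,  -0.12384749,
        81.76780433, -78.29934332]), 'force': array([-0.35424251,  0.63992896, -0.53769716]), 'torque': array([ 0.01660492,  0.03829554, -0.01527375])}
[[-0.072, 0.969, 0.237, 499.817], [0.997, 0.07, 0.015, 166.6], [-0.002, 0.238, -0.971, 453.478], [0.0, 0.0, 0.0, 1.0]]
[([318.8, 179.1], [311, 145, 18, 75, 846]), ([80.1, 198.8], [77, 196, 7, 6, 29])] [([374.0, 32.4], [360, 18, 28, 30, 101]), ([356.4, 55.5], [354, 51, 7, 9, 18]), ([214.1, 204.4], [193, 199, 44, 12, 423])]
```

View pics/w1.png

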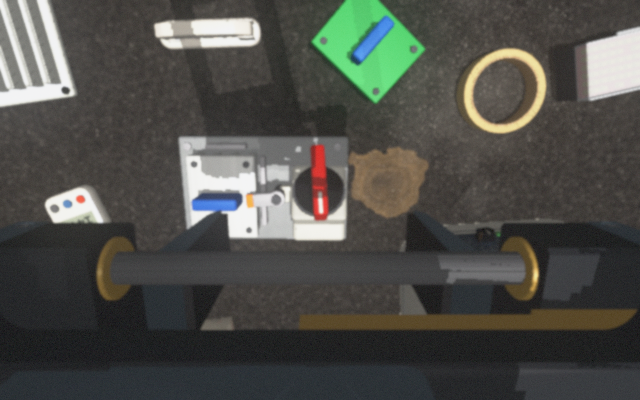

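The wrist view shows the knob bar upright in the picture at (319,145–220), the handle at (214,204), the steel claw at (265,200), and the stand's corners at (180,138), (348,138), (184,240) and (347,238).

```bash
python3 - <<'E'
from h import *
s,d,w=[dict(np.load(f"pics/{n}.npz")) for n in("scene0","side0","w1")]
c=np.array([plane(w,u,v,12)[:2] for u,v in((180,138),(348,138),(184,240))]);print(c.round(1))
for v in(c[1]-c[0],c[2]-c[0]):print(np.linalg.norm(v),np.degrees(np.arctan2(v[1],v[0])))
m=mask(w,"red");m[:,:300]=0
v,u=np.nonzero(m);r=[(y,u[v==y].min(),u[v==y].max()) for y in(148,160,175,190,205,216)];print(r)
print("knob",tri([ray(s,277.7,165.5),ray(d,314.1,167.7),ray(w,318.8,179.1)]))
print("near end",plane(w,319,145,105),"far end top",plane(w,320,219,130))
print("handle",tri([ray(s,315,189.2),ray(d,335.4,188.8),ray(w,214.1,204.4)]),plane(w,215,203,88))
for z in(100,113,125):print(z,plane(w,319,179,z))
h=np.array([607.5,60.5]);a=np.radians(4)
for x,z in((24,29.7),(-38,-3.2),(-20.6,-35.8)):
  for G in((-30,115,112),):
    L=np.array([G[0]+x,G[1]]);p=[*(h+[L[0]*np.cos(a)-L[1]*np.sin(a),L[0]*np.sin(a)+L[1]*np.cos(a)]),G[2]+z];print("pred",np.round(p,1),np.round(proj(w,p)),np.round(proj(s,p)),np.round(proj(d,p)))
E
```

```text
[[545.2  -3.2]
 [530.  206.6]
 [681.1  -0.8]]
210.38455698367454 94.13076091699678
135.8921388411399 1.0378977508916942
[(148, np.int64(311), np.int64(323)), (160, np.int64(312), np.int64(324)), (175, np.int64(312), np.int64(326)), (190, np.int64(314), np.int64(325)), (205, np.int64(313), np.int64(327)), (216, np.int64(315), np.int64(325))]
knob (array([567.93216452, 171.76566713, 113.06166011]), [np.float64(0.6122343572732758), np.float64(2.0561022707333745), np.float64(2.5508293883562523)])
near end [532.58813089 170.11274526 105.        ] far end top [601.31390169 176.0432948  130.        ]
handle (array([608.87746118,  58.5805574 ,  76.67988121]), [np.float64(1.838249812803516), np.float64(1.1329900211638315), np.float64(0.7645704076340089)]) [604.64006683  62.38898372  88.        ]
100 [567.78880629 172.70890077 100.        ]
113 [565.2889658  172.48422163 113.        ]
125 [562.98142073 172.2768255  125.        ]
pred [593.5 174.8 141.7] [319. 215.] [284. 153.] [320. 159.]
pred [531.6 170.5 108.8] [319. 144.] [268. 173.] [304. 170.]
pred [549.  171.7  76.2] [319. 158.] [273. 179.] [309. 178.]
```

>>> send_rows(
  grip=[0,0,0,0,0,0,0,0],
  xyz=[
    [0.004,-0.0015,-0.02],
    [0.004,-0.0015,-0.045],
    [0.004,-0.0015,-0.07],
    [0.004,-0.0015,-0.095],
    [0.004,-0.0015,-0.12],
    [0.004,-0.0015,-0.14],
    [0.004,-0.0015,-0.15],
    [0.004,-0.0015,-0.15],
  ],
  yaw=[0,0,0,0,0,0,0,0],
)

```text
time_s: 2.15
ee_pos: [565.3, 173.2, 102.3]
ee_rot: [-180.0, -0.3, -175.6]
force: [-0.4, -0.4, -0.1]
gripper_width: 45.8
gripper_force: 0.0
```

>>> send_rows(
  grip=[-1,-1,-1,-1,-1,-1,-1],
  xyz=[
    [0,0,0],
    [0,0,0],
    [0,0,0],
    [0,0,0],
    [0,0,0],
    [0,0,0],
    [0,0,0],
  ],
  yaw=[0,0,0,0,0,0,0],
  grip_force=12,
)

```text
time_s: 2.73
ee_pos: [568.3, 173.0, 105.5]
ee_rot: [180.0, 0.1, -175.7]
force: [0.1, 0.5, 3.9]
gripper_width: 13.1
gripper_force: 12.1
```

```bash
python3 -c "
from workcell import env
s=env.state();print({k:s[k] for k in('time_s','ee_pos','ee_rot','qpos','force','torque','gripper_width','gripper_force')})"
```

```text
{'time_s': 2.7333, 'ee_pos': array([568.31645031, 172.98211062, 105.54660432]), 'ee_rot': array([ 1.79975184e+02,  8.88549332e-02, -1.75700467e+02]), 'qpos': array([ 1.58157492e+01,  2.33075999e+01,  9.39361359e+01,  7.40384241e-03,
        6.26642439e+01, -7.84871979e+01]), 'force': array([0.09900584, 0.54223231, 3.85285823]), 'torque': array([0.10367483, 0.0581523 , 0.11050351]), 'gripper_width': 13.091184815549914, 'gripper_force': 12.051075093109915}
```

>>> send_rows(
  grip=[-1,-1,-1,-1,-1,-1,-1,-1],
  xyz=[
    [0,0,0],
    [0,0,0],
    [0,0,0],
    [0,0,0],
    [0,0,0],
    [0,0,0],
    [0,0,0],
    [0,0,0],
  ],
  yaw=[-3,-6,-9,-12,-15,-18,-20,-20],
)

```text
time_s: 3.4
ee_pos: [567.9, 174.2, 105.9]
ee_rot: [179.8, 0.0, 164.2]
force: [-2.5, 2.2, 5.1]
gripper_width: 12.8
gripper_force: 12.4
```

```bash
python3 -c "
from workcell import env
s=env.state();print({k:s[k] for k in('time_s','ee_pos','ee_rot','qpos','force','torque','gripper_width','gripper_force')})"
```

```text
{'time_s': 3.4, 'ee_pos': array([567.94084895, 174.18604949, 105.8591469 ]), 'ee_rot': array([1.79839795e+02, 1.67331183e-02, 1.64230753e+02]), 'qpos': array([ 15.86298724,  23.28681314,  93.92077572,   0.14363287,
        62.6942152 , -58.4335698 ]), 'force': array([-2.46980091,  2.218419  ,  5.05158497]), 'torque': array([0.54312745, 0.28045273, 0.12117956]), 'gripper_width': 12.753935015300769, 'gripper_force': 12.445827695773914}
```

>>> send_rows(
  grip=[-1,-1,-1,-1,-1,-1,-1,-1],
  xyz=[
    [0,0,0],
    [0,0,0],
    [0,0,0],
    [0,0,0],
    [0,0,0],
    [0,0,0],
    [0,0,0],
    [0,0,0],
  ],
  yaw=[-4,-8,-12,-16,-20,-24,-25,-25],
)

```text
time_s: 4.07
ee_pos: [569.8, 175.8, 106.3]
ee_rot: [179.6, 0.0, 139.2]
force: [1.4, 7.1, 4.2]
gripper_width: 7.9
gripper_force: 11.2
```

```bash
python3 -c "
from workcell import env,eyes
from h import *
s=env.state();print({k:s[k] for k in('time_s','ee_pos','ee_rot','force','torque','gripper_width','gripper_force')})
g=eyes.grab_frame('scene');h=eyes.grab_frame('side')
a=cv2.resize(g['frame'][145:230,250:350,::-1],(400,340),interpolation=2);b=cv2.resize(h['frame'][140:225,290:390,::-1],(400,340),interpolation=2)
cv2.imwrite('pics/t1.png',np.hstack([a,b]))"
```

```text
{'time_s': 4.0667, 'ee_pos': array([569.80556356, 175.80740827, 106.34996443]), 'ee_rot': array([1.79559723e+02, 1.67310391e-02, 1.39235872e+02]), 'force': array([1.44558311, 7.12354954, 4.18710096]), 'torque': array([ 1.1524502 , -0.22821976,  0.05622786]), 'gripper_width': 7.921056848801873, 'gripper_force': 11.223500529304147}
```

View pics/t1.png

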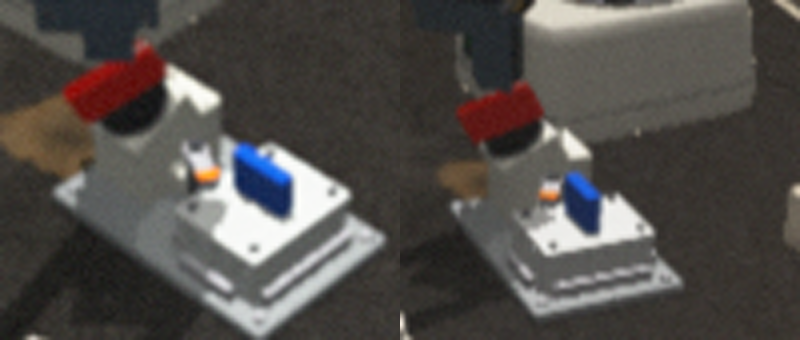

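The view shows the claw swung about 28° towards -x, so the negative direction gives. The gripper seems to sit at the upper rear of the bar, so I check where the tool projects.

```bash
python3 -c "
from workcell import env,eyes
from h import *
g=eyes.grab_frame('scene');h=eyes.grab_frame('side')
c=np.array([569.8,175.8,106.3])
for f,o in((g,(250,145)),(h,(290,140))):
  for dz in(0,19,60):
    u,v=proj(f,c+[0,0,dz]);print(dz,u,v,(u-o[0])*4,(v-o[1])*4)
  print(blobs(f,'red',15,(260,140,330,185))[0])
a=cv2.resize(g['frame'][100:200,230:330,::-1],(400,400),interpolation=2);b=cv2.resize(h['frame'][90:190,270:370,::-1],(400,400),interpolation=2)
cv2.imwrite('pics/t2.png',np.clip(np.hstack([a,b]).astype(float)*1.8,0,255))"
```

```text
0 277.33199525553135 166.6470085818957 109.32798102212541 86.58803432758282
19 276.96177238101797 161.27891525522443 107.84708952407186 65.11566102089773
60 276.13308819384565 149.26330422382875 104.5323527753826 17.053216895315018
[([277.6, 165.5], [265, 157, 26, 18, 245])]
0 313.7157094663412 168.97138651832412 94.86283786536478 115.8855460732965
19 313.6431323225511 164.04264970414903 94.57252929020433 96.17059881659611
60 313.4834531180312 153.19878436753746 93.93381247212483 52.795137470149825
[([314.2, 167.7], [304, 161, 22, 15, 179])][ WARN:0@1.181] global loadsave.cpp:1063 imwrite_ Unsupported depth image for selected encoder is fallbacked to CV_8U.
```

View pics/t2.png

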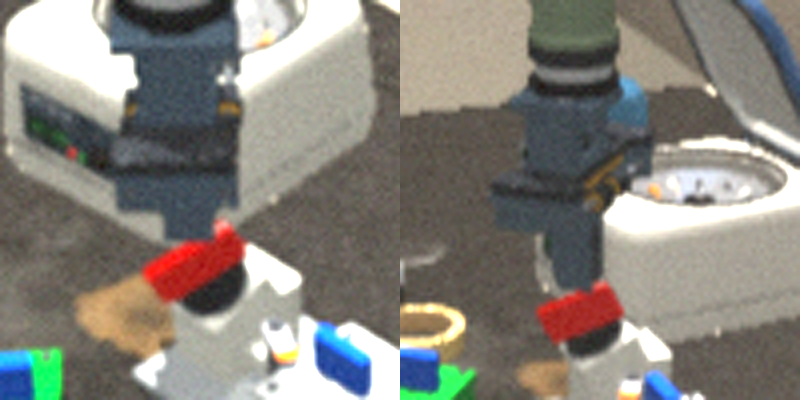

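```bash
python3 -c "
from workcell import env,eyes
from h import *
g=eyes.grab_frame('wrist');np.savez('pics/w2.npz',**g)
print(blobs(g,'red')[0]); print(proj(g,[569.8,175.8,106.3]),proj(g,[569.8,175.8,129]))
cv2.imwrite('pics/w2.png',np.clip(cv2.resize(g['frame'][100:300,190:450,::-1],None,fx=3,fy=3,interpolation=2)*1.3,0,255).astype(np.uint8))"
```

```text
[([636.4, 46.7], [633, 42, 7, 9, 36]), ([305.5, 205.9], [279, 172, 47, 79, 2050]), ([311.3, 290.3], [308, 285, 8, 12, 59]), ([324.3, 288.3], [322, 285, 5, 8, 33])]
(np.float64(317.6083881204448), np.float64(225.67007573254142)) (np.float64(317.9765413811111), np.float64(239.10732144238548))
```

View pics/w2.png

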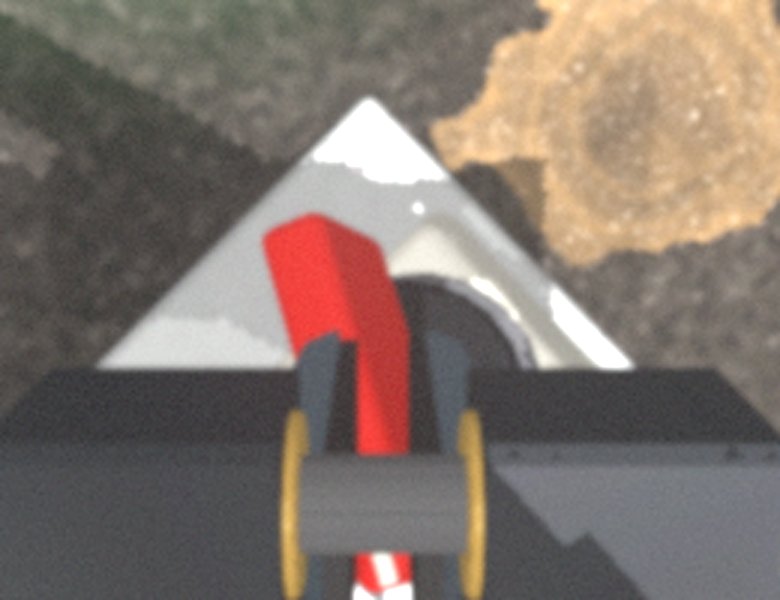

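The bar is between the jaws and lags the yaw by roughly 15–20°, because the tilted slab makes the pads wedge. I ease the jaws to a loose fork about 22 mm wide and keep turning in the negative direction.

>>> send_rows(
  grip=[-0.5,-0.5,-0.5,-0.5,-0.5,-0.5,-0.5,-0.5],
  xyz=[
    [0,0,0],
    [0,0,0],
    [0,0,0],
    [0,0,0],
    [0,0,0],
    [0,0,0],
    [0,0,0],
    [0,0,0],
  ],
  yaw=[0,-2,-7,-12,-17,-22,-27,-30],
)

```text
time_s: 4.98
ee_pos: [569.5, 175.6, 104.9]
ee_rot: [179.7, -0.2, 109.1]
force: [3.3, 6.4, -2.2]
gripper_width: 23.0
gripper_force: 3.4
```

```bash
cat > k.py <<'E'
from workcell import env,eyes
from h import *
s=env.state();print({k:np.round(s[k],2) for k in('time_s','ee_pos','ee_rot','force','torque','gripper_width','gripper_force')})
f=eyes.grab_frame('scene');m=mask(f,'red');m[:140]=0;m[185:]=0;m[:,:255]=0;m[:,310:]=0
v,u=np.nonzero(m);print('red box',u.min(),u.max(),v.min(),v.max())
h=cv2.cvtColor(f['frame'],cv2.COLOR_RGB2HSV);o=cv2.inRange(h,(8,130,150),(22,255,255));o[:165]=0;o[215:]=0;o[:,:270]=0;o[:,330:]=0
v,u=np.nonzero(o)
if len(u):
    p=plane(f,u.mean(),v.mean(),60);a=np.radians(4);post=np.array([607.5-66*np.sin(a),60.5+66*np.cos(a)]);e=p[:2]-post
    print('orange',len(u),u.mean(),v.mean(),p.round(1),'claw deg',np.degrees(np.arctan2(e[1],e[0]))+86, np.hypot(*e))
E
python3 k.py
```

```text
{'time_s': np.float64(4.98), 'ee_pos': array([569.48, 175.64, 104.88]), 'ee_rot': array([179.69,  -0.21, 109.07]), 'force': array([ 3.35,  6.4 , -2.24]), 'torque': array([ 1.21, -0.59,  0.17]), 'gripper_width': np.float64(22.99), 'gripper_force': np.float64(3.36)}
red box 265 290 158 173
orange 14 299.35714285714283 188.71428571428572 [588.  103.2  60. ] claw deg -36.65744323977815 27.52287715045266
```

The claw is at about -36° and the loose fork lags too much. I lift out, shut the jaws into a peg and push the bar's near end instead.

>>> send_rows(
  grip=[-0.3,-0.3,-0.3,-0.3,-1,-1,-1,-1],
  xyz=[
    [0,-0.002,0],
    [0,0,0.03],
    [0,0,0.06],
    [-0.015,-0.01,0.06],
    [-0.031,-0.021,0.06],
    [-0.031,-0.021,0.06],
    [-0.031,-0.021,0.06],
    [-0.031,-0.021,0.06],
  ],
  yaw=[0,6,13,20,27,34,41,45],
  grip_force=40,
)

```text
time_s: 5.7
ee_pos: [536.4, 151.5, 164.8]
ee_rot: [-180.0, 0.0, 154.6]
force: [0.7, -0.1, 0.5]
gripper_width: 7.9
gripper_force: 0.0
```

>>> send_rows(
  grip=[-1,-1,-1,-1,-1,-1,-1],
  xyz=[
    [0,0,-0.025],
    [0,0,-0.05],
    [0,0,-0.07],
    [0,0,-0.07],
    [0.003,0.007,-0.07],
    [0.006,0.013,-0.07],
    [0.006,0.013,-0.07],
  ],
  yaw=[0,0,0,0,0,0,0],
)

```text
time_s: 6.28
ee_pos: [543.3, 165.0, 95.9]
ee_rot: [-179.9, 0.1, 154.4]
force: [-0.9, -2.0, 1.7]
gripper_width: 0.6
gripper_force: 1.8
```

```bash
python3 k.py
```

```text
{'time_s': np.float64(6.28), 'ee_pos': array([543.35, 165.  ,  95.87]), 'ee_rot': array([-1.7994e+02,  6.0000e-02,  1.5437e+02]), 'force': array([-0.88, -2.02,  1.68]), 'torque': array([-0.57,  0.26, -0.07]), 'gripper_width': np.float64(0.62), 'gripper_force': np.float64(1.77)}
red box 265 290 159 173
orange 12 298.9166666666667 188.75 [587.  103.9  60. ] claw deg -39.26686894315047 27.50122356643222
```

>>> send_rows(
  grip=[-1,-1,-1,-1,-1,-1,-1,-1],
  xyz=[
    [-0.002,0.004,0],
    [-0.003,0.007,0],
    [-0.004,0.011,0],
    [-0.004,0.015,0],
    [-0.004,0.019,0],
    [-0.003,0.022,0],
    [-0.002,0.025,0],
    [0,0.026,0],
  ],
  yaw=[-6,-12,-19,-26,-33,-39,-44,-45],
)

```text
time_s: 7.0
ee_pos: [543.9, 192.2, 96.0]
ee_rot: [179.8, -0.0, 109.2]
force: [-0.5, -0.3, -0.2]
gripper_width: 0.5
gripper_force: 0.0
```

```bash
python3 k.py
```

```text
{'time_s': np.float64(7.0), 'ee_pos': array([543.93, 192.16,  96.01]), 'ee_rot': array([ 1.7978e+02, -5.0000e-02,  1.0920e+02]), 'force': array([-0.48, -0.3 , -0.21]), 'torque': array([-0.04,  0.04, -0.02]), 'gripper_width': np.float64(0.52), 'gripper_force': np.float64(0.03)}
red box 265 290 158 173
orange 14 298.85714285714283 188.92857142857142 [586.4 103.4  60. ] claw deg -39.759401043125536 28.24549982787739
```

```bash
python3 -c "
from workcell import env,eyes
from h import *
g=eyes.grab_frame('scene');h=eyes.grab_frame('side');w=eyes.grab_frame('wrist')
np.savez('pics/w3.npz',**w)
a=cv2.resize(g['frame'][140:215,250:350,::-1],(400,300),interpolation=2);b=cv2.resize(h['frame'][140:215,280:380,::-1],(400,300),interpolation=2)
c=cv2.resize(w['frame'][100:325,170:470,::-1],(400,300),interpolation=2)
print(proj(w,[544,192,96]),blobs(w,'red')[0])
cv2.imwrite('pics/t3.png',np.vstack([np.hstack([a,b]),np.hstack([c,c*0])]))"
```

```text
(np.float64(318.9313348025084), np.float64(224.92577538070336)) []
```

View pics/t3.png

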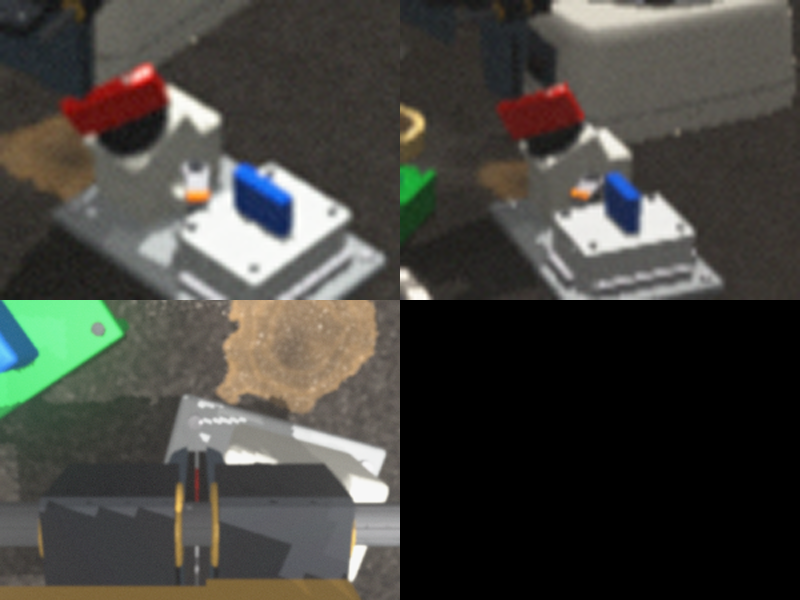

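```bash
python3 -c "
from workcell import env,eyes
from h import *
for n,x in(('scene',(250,140)),('side',(280,140))):
  f=eyes.grab_frame(n)
  for z in(96,110,125,140):
    u,v=proj(f,[544,192,z]);print(n,z,round(u,1),round(v,1),'crop',round((u-x[0])*4),round((v-x[1])*4))
  u=int(round(proj(f,[544,192,110])[0]))
  for c in(u-3,u,u+3):print(c,[f['frame'][r,c].tolist() for r in range(150,180,3)])
"
```

```text
scene 96 266.8 170.6 crop 67 123
scene 110 266.4 166.7 crop 66 107
scene 125 266.1 162.5 crop 64 90
scene 140 265.7 158.2 crop 63 73
263 [[36, 36, 43], [38, 46, 51], [37, 45, 49], [35, 44, 47], [40, 45, 46], [53, 49, 43], [70, 58, 48], [113, 93, 60], [110, 90, 65], [92, 76, 53]]
266 [[32, 35, 44], [37, 39, 43], [39, 47, 49], [38, 47, 50], [37, 43, 49], [123, 28, 27], [117, 35, 25], [113, 86, 61], [101, 83, 60], [87, 73, 54]]
269 [[36, 41, 42], [36, 43, 47], [37, 44, 48], [39, 43, 50], [41, 48, 52], [104, 32, 29], [101, 19, 19], [97, 25, 19], [94, 75, 50], [86, 71, 50]]
side 96 305.5 170.8 crop 102 123
side 110 305.4 167.2 crop 102 109
side 125 305.3 163.3 crop 101 93
side 140 305.2 159.4 crop 101 78
302 [[34, 38, 41], [36, 37, 42], [35, 39, 43], [40, 44, 45], [43, 43, 47], [48, 46, 40], [55, 48, 47], [57, 52, 49], [50, 43, 43], [57, 53, 51]]
305 [[39, 43, 47], [37, 40, 42], [34, 37, 42], [36, 41, 46], [37, 38, 44], [82, 34, 32], [91, 26, 22], [66, 51, 49], [49, 48, 41], [57, 52, 47]]
308 [[30, 30, 34], [29, 30, 26], [30, 31, 32], [26, 29, 31], [33, 36, 36], [93, 28, 22], [93, 26, 21], [88, 23, 18], [75, 32, 28], [53, 50, 44]]
```

By the pictures, the fingertips end about 20 mm above where I placed them relative to the bar, so the peg passed over it. I go back and push 20 mm lower.

>>> send_rows(
  grip=[-1,-1,-1,-1,-1,-1,-1,-1],
  xyz=[
    [-0.005,0,0.035],
    [-0.008,-0.01,0.05],
    [-0.008,-0.04,0.05],
    [-0.008,-0.041,0.05],
    [-0.008,-0.041,0.03],
    [-0.008,-0.041,0.0],
    [-0.008,-0.041,-0.019],
    [-0.008,-0.041,-0.019],
  ],
  yaw=[6,13,20,27,34,41,45,45],
)

```text
time_s: 7.97
ee_pos: [531.5, 148.7, 71.8]
ee_rot: [-179.7, -0.4, 154.4]
force: [-0.7, 0.1, -0.0]
gripper_width: 0.3
gripper_force: 0.0
```

>>> send_rows(
  grip=[-1,-1,-1,-1,-1],
  xyz=[
    [0.002,0.004,0],
    [0.004,0.008,0],
    [0.006,0.012,0],
    [0.007,0.016,0],
    [0.007,0.016,0],
  ],
  yaw=[0,0,0,0,0],
)

```text
time_s: 8.38
ee_pos: [542.0, 162.5, 77.1]
ee_rot: [-179.6, 0.2, 154.4]
force: [-2.0, -12.8, 4.6]
gripper_width: 0.3
gripper_force: 5.7
```

```bash
python3 k.py
```

```text
{'time_s': np.float64(8.38), 'ee_pos': array([542.05, 162.48,  77.07]), 'ee_rot': array([-179.61,    0.2 ,  154.41]), 'force': array([ -1.96, -12.85,   4.64]), 'torque': array([-2.22,  0.17, -0.22]), 'gripper_width': np.float64(0.28), 'gripper_force': np.float64(5.68)}
red box 280 286 166 169
orange 13 298.84615384615387 188.84615384615384 [586.6 103.7  60. ] claw deg -39.75749606102211 27.889814210821402
```

>>> send_rows(
  grip=[-1,-1,-1,-1],
  xyz=[
    [-0.001,0.003,0],
    [-0.002,0.006,0],
    [-0.003,0.009,0],
    [-0.003,0.009,0],
  ],
  yaw=[-4,-8,-13,-16],
)

```text
time_s: 8.77
ee_pos: [537.7, 170.5, 76.5]
ee_rot: [-179.5, 0.2, 138.2]
force: [-3.2, -11.4, 2.5]
gripper_width: 0.7
gripper_force: 5.6
```

```bash
python3 k.py
```

```text
{'time_s': np.float64(8.77), 'ee_pos': array([537.69, 170.45,  76.45]), 'ee_rot': array([-179.54,    0.22,  138.16]), 'force': array([ -3.22, -11.36,   2.54]), 'torque': array([-2.14,  0.56, -0.15]), 'gripper_width': np.float64(0.69), 'gripper_force': np.float64(5.65)}
red box 277 290 158 170
orange 15 297.6666666666667 188.93333333333334 [583.9 105.7  60. ] claw deg -46.602768944592924 28.100991260321376
```

>>> send_rows(
  grip=[-1,-1,-1,-1,-1,-1,-1,-1],
  xyz=[
    [0,0.003,0],
    [0,0.006,0],
    [0,0.009,0],
    [0,0.012,0],
    [0.001,0.015,0],
    [0.002,0.018,0],
    [0.003,0.02,0],
    [0.003,0.02,0],
  ],
  yaw=[-4,-8,-12,-16,-20,-24,-28,-29],
)

```text
time_s: 9.48
ee_pos: [537.6, 192.3, 76.0]
ee_rot: [-179.4, 0.1, 109.1]
force: [-9.5, -8.0, 3.8]
gripper_width: 0.8
gripper_force: 5.4
```

```bash
python3 k.py
```

```text
{'time_s': np.float64(9.48), 'ee_pos': array([537.58, 192.32,  75.99]), 'ee_rot': array([-1.7941e+02,  1.4000e-01,  1.0915e+02]), 'force': array([-9.52, -8.03,  3.79]), 'torque': array([-1.33,  1.54, -0.16]), 'gripper_width': np.float64(0.84), 'gripper_force': np.float64(5.41)}
red box 272 290 159 171
orange 14 290.7142857142857 186.78571428571428 [575.2 125.9  60. ] claw deg -93.07666203971783 27.664632865269095
```

>>> send_rows(
  grip=[-1,-1,-1,-1,-1],
  xyz=[
    [0.003,0.001,0],
    [0.006,0.002,0],
    [0.009,0.003,0],
    [0.011,0.004,0],
    [0.011,0.004,0],
  ],
  yaw=[0,0,0,0,0],
)

```text
time_s: 9.95
ee_pos: [537.5, 192.7, 75.9]
ee_rot: [-178.0, 0.1, 109.3]
force: [-31.7, -15.3, 23.5]
gripper_width: 0.9
gripper_force: 18.5
```

```bash
python3 k.py
```

```text
{'time_s': np.float64(9.95), 'ee_pos': array([537.54, 192.73,  75.9 ]), 'ee_rot': array([-1.7802e+02,  1.2000e-01,  1.0926e+02]), 'force': array([-31.7 , -15.32,  23.54]), 'torque': array([-2.75,  5.43, -0.35]), 'gripper_width': np.float64(0.9), 'gripper_force': np.float64(18.46)}
red box 272 290 160 171
orange 15 290.2 186.6 [574.7 127.5  60. ] claw deg 263.66796449628686 28.252284747999823
```

The knob stopped hard, with the claw near -90°. I back off and go above the handle.

>>> send_rows(
  grip=[-1,-1,-1,-1,0,0,0,0],
  xyz=[
    [-0.012,-0.004,0],
    [-0.025,-0.008,0],
    [-0.03,-0.01,0.03],
    [-0.03,-0.02,0.07],
    [-0.02,-0.05,0.1],
    [0,-0.08,0.125],
    [0.025,-0.11,0.125],
    [0.052,-0.138,0.125],
  ],
  yaw=[0,0,0,0,-4,-8,-12,-15],
)

```text
time_s: 10.67
ee_pos: [607.3, 60.1, 205.6]
ee_rot: [179.5, -0.0, 94.1]
force: [0.9, 0.8, -0.2]
gripper_width: 24.3
gripper_force: 0.0
```

>>> send_rows(
  grip=[0,0],
  xyz=[
    [0,0,0],
    [0,0,0],
  ],
  yaw=[0,0],
)

```text
time_s: 10.83
ee_pos: [606.2, 59.9, 201.5]
ee_rot: [179.9, -0.0, 94.1]
force: [-0.6, -0.1, 0.3]
gripper_width: 37.5
gripper_force: 0.0
```

```bash
python3 k.py; python3 -c "
from workcell import env,eyes
from h import *
w=eyes.grab_frame('wrist');np.savez('pics/w4.npz',**w)
print(w['pose'].round(2).tolist())
for b in blobs(w,'blue',30)[0]:print(b,plane(w,*b[0],88))
m=mask(w,'blue');n,l,s,c=cv2.connectedComponentsWithStats(m);i=1+s[1:,4].argmax()
r=cv2.minAreaRect(np.argwhere(l==i)[:,::-1].astype(np.float32));print(r);print([plane(w,*p,88)[:2].round(1) for p in cv2.boxPoints(r)])
s0=dict(np.load('pics/scene0.npz'));d0=dict(np.load('pics/side0.npz'))
for f in(s0,d0):print([np.round(proj(f,[193.8,541.4,z])) for z in(184,204,260)])
a=cv2.resize(s0['frame'][60:160,30:130,::-1],(300,300),interpolation=2);b=cv2.resize(d0['frame'][50:150,140:240,::-1],(300,300),interpolation=2)
cv2.imwrite('pics/t5.png',np.clip(np.vstack([np.hstack([a,b]),cv2.resize(w['frame'][:,:,::-1],(600,300))])*1.4,0,255).astype(np.uint8))
"
```

```text
{'time_s': np.float64(10.83), 'ee_pos': array([606.23,  59.92, 201.48]), 'ee_rot': array([ 1.7989e+02, -2.0000e-02,  9.4150e+01]), 'force': array([-0.62, -0.12,  0.32]), 'torque': array([-0.09, -0.02,  0.02]), 'gripper_width': np.float64(37.53), 'gripper_force': np.float64(0.0)}
red box 265 290 158 171
orange 16 290.375 186.625 [575.  127.1  60. ] claw deg 264.49530885081344 27.93847212151846
[[1.0, 0.07, 0.02, 599.42], [0.08, -0.97, -0.24, 127.4], [0.0, 0.24, -0.97, 401.36], [0.0, 0.0, 0.0, 1.0]]
([135.8, 3.7], [126, 0, 19, 11, 103]) [445.72313664 201.11319586  88.        ]
([318.2, 175.9], [315, 170, 11, 12, 43]) [604.75627653  70.3605247   88.        ]
((135.0, 5.0), (10.0, 18.0), 90.0)
[array([437.9, 203.3]), array([452.5, 204.4]), array([452.2, 196.9]), array([437.5, 195.8])]
[array([ 82., 139.]), array([ 79., 133.]), array([ 70., 114.])]
[array([196., 128.]), array([195., 123.]), array([193., 109.])]
```

View pics/t5.png

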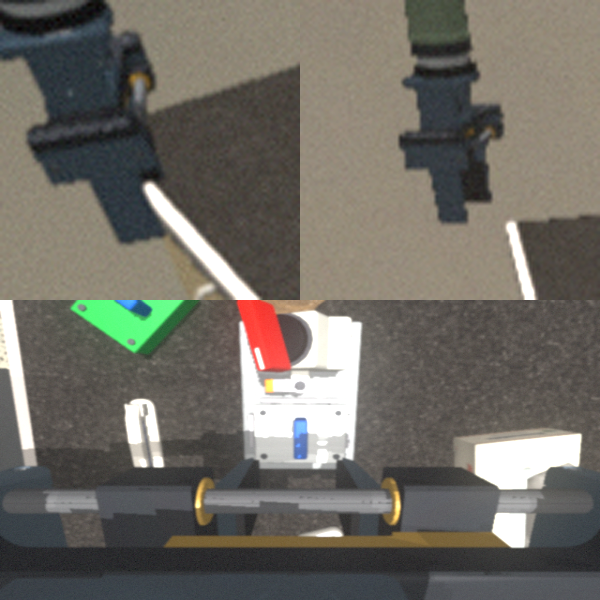

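The wrist crop shows the claw swung right off, pointing to the stand's -x, and the handle's top at about (320,184) in the full frame. In the start pictures I check the fingertip height.

```bash
python3 -c "
from h import *
w=dict(np.load('pics/w4.npz'));d=dict(np.load('pics/side0.npz'));s=dict(np.load('pics/scene0.npz'))
h=cv2.cvtColor(w['frame'],cv2.COLOR_RGB2HSV);m=cv2.inRange(h,(105,110,50),(130,255,255));m[:140]=0;m[225:]=0;m[:,:295]=0;m[:,345:]=0
q=np.argwhere(m>0)[:,::-1].astype(np.float32);r=cv2.minAreaRect(q);print(r,q.min(0),q.max(0))
b=cv2.boxPoints(r);print([plane(w,*p,88)[:2].round(1) for p in b]);print('c',plane(w,*r[0],88))
print('tcp',[proj(w,[606.2,59.9,z]) for z in(201,120,88)])
for sg in(-1,1):
  for e in(46,59):
    p=np.array([193.8,541.4,184])+sg*e*np.array([.34,.94,0]);print(sg,e,np.round(proj(s,p)),np.round(proj(d,p)),np.round(proj(d,p+[0,0,20])))
"
```

```text
((320.0, 185.5), (51.0, 12.0), 90.0) [314. 160.] [326. 211.]
[array([599.9,  84.6]), array([610.7,  85.4]), array([614.6,  37.7]), array([603.4,  36.9])]
c [607.08436593  61.57149844  88.        ]
tcp [(np.float64(319.8451233461205), np.float64(226.79102509220573)), (np.float64(319.09438546100677), np.float64(195.36683051593877)), (np.float64(318.89939152046225), np.float64(187.20482397495311))]
-1 46 [ 82. 148.] [192. 131.] [191. 126.]
-1 59 [ 82. 151.] [191. 133.] [190. 128.]
1 46 [ 82. 130.] [199. 124.] [199. 119.]
1 59 [ 82. 128.] [200. 123.] [199. 118.]
```

>>> send_rows(
  grip=[0,0,0,0,0,0,0,0],
  xyz=[
    [0.002,0.001,-0.02],
    [0.002,0.001,-0.05],
    [0.002,0.001,-0.08],
    [0.002,0.001,-0.105],
    [0.002,0.001,-0.125],
    [0.002,0.001,-0.137],
    [0.002,0.001,-0.141],
    [0.002,0.001,-0.141],
  ],
  yaw=[0,0,0,0,0,0,0,0],
)

```text
time_s: 11.6
ee_pos: [605.6, 63.1, 59.1]
ee_rot: [-179.9, -0.0, 94.4]
force: [0.2, 0.3, 0.1]
gripper_width: 45.7
gripper_force: 0.0
```

>>> send_rows(
  grip=[0,0,0],
  xyz=[
    [0,0,-0.003],
    [0,0,-0.006],
    [0,0,-0.006],
  ],
  yaw=[0,0,0],
)

```text
time_s: 11.85
ee_pos: [607.0, 62.2, 54.2]
ee_rot: [179.9, -0.0, 94.3]
force: [0.3, 0.6, 0.1]
gripper_width: 45.7
gripper_force: 0.0
```

```bash
python3 -c "
from workcell import env,eyes
from h import *
for n in('scene','side'):
  f=eyes.grab_frame(n);np.savez('pics/'+n+'6.npz',**f);print(n,blobs(f,'blue',8,(290,165,350,215))[0])
  for p in([607,61,88],[607,61,52]):print(np.round(proj(f,p),1))
"
```

```text
scene [([317.5, 191.0], [313, 184, 10, 14, 98])]
[314.4 185.5]
[314.3 195.2]
side [([335.2, 189.9], [332, 184, 8, 13, 69])]
[334.4 185.8]
[334.3 195.3]
```

>>> send_rows(
  grip=[0,0,0],
  xyz=[
    [0,0,-0.003],
    [0,0,-0.006],
    [0,0,-0.006],
  ],
  yaw=[0,0,0],
)

```text
time_s: 12.2
ee_pos: [606.4, 61.7, 47.0]
ee_rot: [-179.9, 0.0, 94.3]
force: [-0.7, 0.3, -0.0]
gripper_width: 45.3
gripper_force: 0.0
```

>>> send_rows(
  grip=[0,0,0],
  xyz=[
    [0,0,-0.003],
    [0,0,-0.005],
    [0,0,-0.005],
  ],
  yaw=[0,0,0],
)

```text
time_s: 12.45
ee_pos: [606.4, 61.8, 42.1]
ee_rot: [-179.9, 0.0, 94.3]
force: [-0.3, -0.6, -0.1]
gripper_width: 45.8
gripper_force: 0.0
```

There is no contact even 10 mm "below" the plate, so the fingers really are shorter than the reported TCP. I grip here.

>>> send_rows(
  grip=[-1,-1,-1,-1,-1,-1],
  xyz=[
    [0,0,0],
    [0,0,0],
    [0,0,0],
    [0,0,0],
    [0,0,0],
    [0,0,0],
  ],
  yaw=[0,0,0,0,0,0],
  grip_force=45,
)

```text
time_s: 12.95
ee_pos: [607.2, 61.9, 42.8]
ee_rot: [179.9, -0.0, 94.3]
force: [0.4, 0.1, 0.4]
gripper_width: 13.7
gripper_force: 45.0
```

>>> send_rows(
  grip=[-1,-1,-1,-1,-1,-1,-1,-1],
  xyz=[
    [0,0,0.003],
    [0,0,0.008],
    [0,0,0.015],
    [0,0,0.025],
    [0,0,0.035],
    [0,0,0.045],
    [0,0,0.055],
    [0,0,0.055],
  ],
  yaw=[0,0,0,0,0,0,0,0],
)

```text
time_s: 13.62
ee_pos: [608.7, 62.0, 100.8]
ee_rot: [179.7, -0.0, 94.3]
force: [1.1, 1.1, -4.6]
gripper_width: 14.1
gripper_force: 45.0
```

```bash
python3 k.py; python3 -c "
from workcell import env,eyes
from h import *
R=[]
for n in('scene','side'):
  f=eyes.grab_frame(n);np.savez('pics/'+n+'7.npz',**f);print(n,blobs(f,'blue',8,(290,150,350,215))[0])
a,b=[np.load('pics/'+n+'7.npz')['frame'] for n in('scene','side')]
cv2.imwrite('pics/t7.png',np.hstack([cv2.resize(a[110:230,255:375,::-1],(400,400),interpolation=2),cv2.resize(b[110:230,285:405,::-1],(400,400),interpolation=2)]))
"
```

```text
{'time_s': np.float64(13.62), 'ee_pos': array([608.67,  62.05, 100.82]), 'ee_rot': array([179.68,  -0.  ,  94.3 ]), 'force': array([ 1.1 ,  1.07, -4.57]), 'torque': array([-0.04, -0.02,  0.01]), 'gripper_width': np.float64(14.12), 'gripper_force': np.float64(45.0)}
red box 265 290 158 171
orange 17 290.47058823529414 186.58823529411765 [575.3 127.   60. ] claw deg 264.60187276343584 27.632200649654056
scene [([318.4, 176.0], [309, 169, 14, 14, 81])]
side [([336.7, 176.2], [333, 170, 7, 13, 46])]
```

View pics/t7.png

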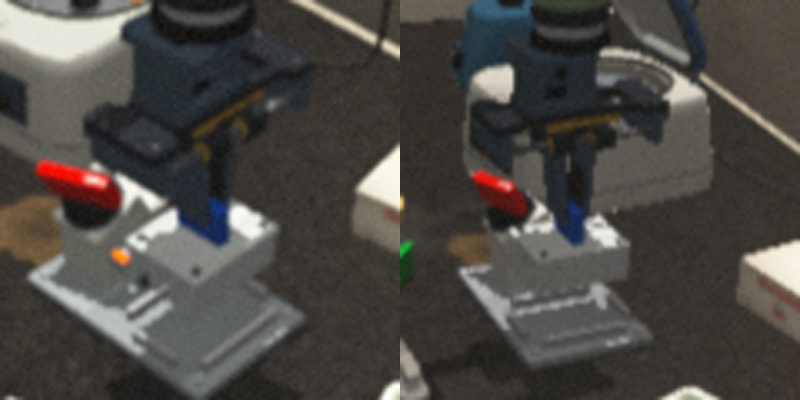

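The block is lifted cleanly (4.6 N) and the claw stays off. Next I carry it beside the rack and measure the rack with the wrist camera.

>>> send_rows(
  grip=[-1,-1,-1,-1,-1,-1,-1,-1],
  xyz=[
    [0,0,0.025],
    [0,-0.01,0.05],
    [-0.01,-0.035,0.08],
    [-0.02,-0.065,0.1],
    [-0.03,-0.095,0.1],
    [-0.04,-0.125,0.1],
    [-0.05,-0.155,0.1],
    [-0.06,-0.185,0.1],
  ],
  yaw=[0,0,0,1,2,3,4,5],
)

```text
time_s: 14.43
ee_pos: [545.5, -124.2, 197.0]
ee_rot: [-179.9, -0.0, 99.4]
force: [1.0, 0.3, -4.6]
gripper_width: 13.8
gripper_force: 45.0
```

>>> send_rows(
  grip=[-1,-1,-1,-1,-1,-1,-1,-1],
  xyz=[
    [-0.01,-0.03,0],
    [-0.022,-0.06,0],
    [-0.034,-0.09,0],
    [-0.046,-0.12,0],
    [-0.058,-0.148,0],
    [-0.068,-0.17,0],
    [-0.073,-0.182,0],
    [-0.073,-0.182,0],
  ],
  yaw=[1,2,3,3,3,3,3,3],
)

```text
time_s: 15.1
ee_pos: [472.4, -307.3, 196.9]
ee_rot: [-179.9, -0.0, 102.1]
force: [-0.3, 0.1, -4.7]
gripper_width: 13.5
gripper_force: 45.0
```

>>> send_rows(
  grip=[-1,-1,-1],
  xyz=[
    [0,0,0],
    [0,0,0],
    [0,0,0],
  ],
  yaw=[0,0,0],
)

```text
time_s: 15.35
ee_pos: [474.3, -303.9, 197.5]
ee_rot: [180.0, -0.0, 102.4]
force: [-0.7, -0.4, -4.5]
gripper_width: 14.1
gripper_force: 45.0
```

```bash
python3 -c "
from workcell import env,eyes
from h import *
s=env.state();print(s['time_s'],s['ee_pos'],s['ee_rot'],s['force'],s['gripper_width'])
w=eyes.grab_frame('wrist');np.savez('pics/w8.npz',**w);cv2.imwrite('pics/w8.png',w['frame'][:,:,::-1])
P=[452.9,-207.5];a=np.radians(12.4);R=np.array([[np.cos(a),-np.sin(a)],[np.sin(a),np.cos(a)]])
for L in((-65,-58),(65,-58),(65,58),(-65,58)):print(L,np.round(proj(w,[*(P+R@L),10])))
print([b for b in blobs(w,'blue',20)[0]])
m=mask(w,'white');n,l,st,c=cv2.connectedComponentsWithStats(m)
for i in range(1,n):
  if st[i,4]>300:print(st[i].tolist(),c[i].round(1))
"
```

```text
15.35 [ 474.28722607 -303.89650635  197.49052421] [ 1.79991791e+02 -4.84329671e-02  1.02382098e+02] [-0.67008179 -0.37892316 -4.46135033] 14.058718683101393
(-65, -58) [258. 136.]
(65, -58) [377. 136.]
(65, 58) [382.  20.]
(-65, 58) [254.  20.]
[([316.6, 236.7], [304, 217, 27, 34, 636]), ([316.8, 293.0], [304, 285, 27, 18, 412])]
[0, 0, 140, 252, 29570] [ 67.6 123.5]
[139, 0, 20, 64, 868] [148.2  29.1]
[254, 15, 127, 117, 13561] [316.7  73.5]
[490, 22, 65, 73, 3539] [523.   58.1]
[533, 129, 13, 69, 518] [539.9 162.4]
[260, 165, 147, 56, 4745] [346.7 184.8]
[64, 284, 66, 38, 1975] [ 97.7 300.8]
[148, 284, 25, 25, 479] [160.3 295.2]
```

```bash
python3 -c "
from h import *
w=dict(np.load('pics/w8.npz'));T=np.array([474.3,-303.9]);a=np.radians(12.4);R=np.array([[np.cos(a),-np.sin(a)],[np.sin(a),np.cos(a)]])
m=mask(w,'white');k=m.copy();k[140:]=0;k[:,:240]=0;k[:,:]*=1;k[:,400:]=0
ct=max(cv2.findContours(k,0,2)[0],key=cv2.contourArea);h=cv2.convexHull(ct)
r=cv2.minAreaRect(ct);print(r)
ap=cv2.approxPolyDP(h,5,True)[:,0];print(ap.tolist());W=np.array([plane(w,*p,10)[:2] for p in ap])
rr=cv2.minAreaRect(np.array([plane(w,*p,10)[:2] for p in h[:,0]],np.float32));print('world rect',rr)
print('rackframe rel TCP',((W-T)@R).round(1))
# fins: column-mean brightness profile inside the rack
g=w['frame'].mean(2)[15:132,290:345].mean(1);print(g.astype(int).tolist())
# block plate far edge
q=w['frame'].mean(2)
for c in(265,280,295,340,355,370,385):
  col=q[140:225,c];e=np.argmax(np.diff(cv2.GaussianBlur(col[:,None],(1,5),0)[:,0]))+140.5;p=plane(w,c,e,207)[:2];print(c,e,((p-T)@R).round(1),[int(x) for x in col[::8]])
"
```

```text
((316.4212341308594, 73.11811065673828), (126.16963195800781, 115.67037200927734), 0.6820604205131531)
[[254, 17], [379, 17], [375, 129], [259, 130]]
world rect ((450.61041259765625, -202.981689453125), (130.08973693847656, 115.61282348632812), 11.844266891479492)
rackframe rel TCP [[-65.  159.8]
 [ 62.  159.9]
 [ 62.5  48. ]
 [-64.3  46.8]]
[122, 183, 223, 233, 234, 229, 223, 224, 230, 233, 233, 226, 211, 191, 174, 145, 117, 109, 122, 151, 183, 210, 227, 234, 236, 236, 236, 236, 236, 235, 232, 228, 229, 233, 235, 231, 220, 199, 178, 155, 131, 131, 159, 191, 217, 230, 235, 236, 237, 237, 237, 237, 236, 231, 225, 224, 230, 234, 235, 230, 218, 204, 186, 157, 158, 189, 216, 230, 236, 237, 237, 237, 237, 237, 237, 236, 231, 223, 221, 227, 233, 234, 228, 214, 198, 186, 181, 200, 223, 234, 237, 237, 237, 237, 237, 237, 237, 236, 233, 227, 220, 221, 229, 233, 230, 218, 205, 200, 207, 224, 234, 236, 237, 235, 225, 193, 137]
265 164.5 [-29.3  38.3] [60, 66, 62, 125, 157, 128, 133, 130, 133, 130, 128]
280 164.5 [-21.1  38.3] [73, 66, 68, 126, 226, 223, 135, 130, 133, 132, 127]
295 165.5 [-12.8  37.7] [75, 69, 70, 127, 229, 225, 225, 159, 135, 61, 53]
340 164.5 [11.9 38.3] [75, 71, 71, 132, 230, 228, 162, 132, 133, 61, 57]
355 164.5 [20.2 38.3] [77, 73, 70, 130, 229, 228, 199, 133, 134, 135, 125]
370 164.5 [28.4 38.3] [70, 71, 67, 129, 230, 229, 228, 212, 149, 232, 143]
385 188.5 [37.3 24.8] [69, 71, 69, 129, 230, 94, 139, 230, 154, 234, 146]
```

```bash
python3 -c "
from h import *
w=dict(np.load('pics/w8.npz'));T=np.array([474.3,-303.9]);a=np.radians(12.4);R=np.array([[np.cos(a),-np.sin(a)],[np.sin(a),np.cos(a)]])
q=w['frame'].mean(2)
for c in(270,280,290,340,350,360,370):
  print(c,q[155:180,c].astype(int).tolist())
for z,e in((207,171),(207,170),(207,169),(197,164.5),(167,164.5),(167,163)):print(z,e,((plane(w,320,e,z)[:2]-T)@R).round(1))
b=blobs(w,'blue',20)[0]
for z in(231,):print([((plane(w,317,r,z)[:2]-T)@R).round(1) for r in(217,303)],proj(w,[*T,231]))
"
```

```text
270 [66, 66, 61, 63, 59, 75, 84, 94, 103, 127, 160, 188, 210, 218, 223, 226, 226, 225, 224, 220, 207, 176, 146, 137, 134]
280 [66, 68, 61, 61, 64, 78, 93, 96, 103, 126, 158, 187, 208, 220, 223, 226, 226, 226, 226, 224, 223, 223, 225, 226, 223]
290 [71, 70, 70, 61, 66, 80, 91, 95, 107, 131, 161, 188, 211, 220, 226, 225, 227, 227, 227, 225, 224, 225, 226, 226, 225]
340 [71, 71, 75, 67, 66, 80, 92, 98, 107, 132, 163, 192, 214, 223, 227, 230, 231, 230, 228, 228, 226, 227, 226, 227, 228]
350 [76, 74, 77, 74, 75, 86, 98, 100, 104, 124, 156, 191, 214, 224, 228, 229, 230, 230, 229, 228, 226, 228, 228, 228, 228]
360 [70, 71, 68, 70, 72, 85, 93, 98, 106, 129, 164, 195, 216, 224, 229, 230, 230, 231, 229, 229, 228, 228, 228, 227, 228]
370 [68, 67, 69, 67, 73, 80, 88, 97, 104, 129, 161, 193, 216, 225, 229, 231, 231, 230, 229, 228, 227, 227, 228, 228, 228]
207 171 [ 0.9 34.7]
207 170 [ 0.9 35.2]
207 169 [ 0.9 35.8]
197 164.5 [ 1.  36.8]
167 164.5 [ 1.3 32.3]
167 163 [ 1.2 33.3]
[array([-0.7, 15.5]), array([ -0.6, -32.2])] (np.float64(318.3055425603977), np.float64(246.15512369286478))
```

The rack measures 130 x 116 mm as it should, with its centre at (450.6, -203) and yaw about 12°. I go above it.

>>> send_rows(
  grip=[-1,-1,-1,-1,-1,-1,-1,-1],
  xyz=[
    [-0.008,0.03,0],
    [-0.015,0.06,-0.01],
    [-0.02,0.085,-0.03],
    [-0.0235,0.103,-0.06],
    [-0.0235,0.103,-0.09],
    [-0.0235,0.103,-0.11],
    [-0.0235,0.103,-0.12],
    [-0.0235,0.103,-0.12],
  ],
  yaw=[0,0,-0.4,-0.4,-0.4,-0.4,-0.4,-0.4],
)

```text
time_s: 16.07
ee_pos: [449.2, -200.8, 75.9]
ee_rot: [-179.8, -0.2, 102.0]
force: [-0.8, 0.5, -5.0]
gripper_width: 13.4
gripper_force: 45.0
```

>>> send_rows(
  grip=[-1,-1,-1,-1],
  xyz=[
    [0,0,0],
    [0,0,0],
    [0,0,0],
    [0,0,0],
  ],
  yaw=[0,0,0,0],
)

```text
time_s: 16.4
ee_pos: [451.2, -202.7, 78.9]
ee_rot: [179.9, 0.1, 101.9]
force: [-0.1, 0.1, -3.6]
gripper_width: 13.7
gripper_force: 45.0
```

```bash
cat > c.py <<'E'
from workcell import env,eyes
from h import *
s=env.state();print({k:np.round(s[k],2) for k in('time_s','ee_pos','ee_rot','force','torque','gripper_width')})
# rack corner strip and block plate: print white-edge columns/rows in scene and side
C=np.array([450.6,-203.]);a=np.radians(12);R=np.array([[np.cos(a),-np.sin(a)],[np.sin(a),np.cos(a)]])
T=s['ee_pos']
for n in('scene','side'):
    f=eyes.grab_frame(n);print(n,blobs(f,'blue',8,(280,200,380,320))[0])
    np.savez('pics/'+n+'c.npz',**f)
E
python3 c.py
```

```text
{'time_s': np.float64(16.4), 'ee_pos': array([ 451.22, -202.69,   78.9 ]), 'ee_rot': array([1.7987e+02, 9.0000e-02, 1.0188e+02]), 'force': array([-0.1 ,  0.06, -3.6 ]), 'torque': array([-0.02,  0.07, -0.02]), 'gripper_width': np.float64(13.71)}
scene [([351.0, 272.5], [343, 265, 13, 15, 86])]
side [([316.0, 230.8], [312, 223, 8, 16, 74])]
```

>>> send_rows(
  grip=[-1,-1,-1,-1,-1,-1,-1],
  xyz=[
    [0,0,-0.004],
    [0,0,-0.008],
    [0,0,-0.011],
    [0,0,-0.014],
    [0,0,-0.017],
    [0,0,-0.02],
    [0,0,-0.02],
  ],
  yaw=[0,0,0,0,0,0,0],
)

```text
time_s: 17.08
ee_pos: [449.8, -201.9, 56.9]
ee_rot: [-179.9, -0.1, 101.9]
force: [-0.7, 0.4, -4.6]
gripper_width: 13.6
gripper_force: 45.0
```

```bash
python3 c.py
```

```text
{'time_s': np.float64(17.08), 'ee_pos': array([ 449.84, -201.89,   56.91]), 'ee_rot': array([-1.7994e+02, -5.0000e-02,  1.0190e+02]), 'force': array([-0.74,  0.39, -4.64]), 'torque': array([-0.06,  0.07,  0.02]), 'gripper_width': np.float64(13.58)}
scene [([349.9, 278.7], [343, 271, 11, 15, 82])]
side [([315.6, 237.7], [309, 230, 11, 16, 80])]
```

The force is still just the weight with the fins about 6 mm into the gaps. I continue.

>>> send_rows(
  grip=[-1,-1,-1,-1,-1,-1],
  xyz=[
    [0,0,-0.003],
    [0,0,-0.006],
    [0,0,-0.009],
    [0,0,-0.012],
    [0,0,-0.014],
    [0,0,-0.014],
  ],
  yaw=[0,0,0,0,0,0],
)

```text
time_s: 17.68
ee_pos: [449.9, -201.9, 43.1]
ee_rot: [-180.0, -0.0, 101.9]
force: [-0.1, -0.3, -4.4]
gripper_width: 13.8
gripper_force: 45.0
```

>>> send_rows(
  grip=[-1,-1,-1,-1],
  xyz=[
    [0,0,-0.001],
    [0,0,-0.002],
    [0,0,-0.003],
    [0,0,-0.003],
  ],
  yaw=[0,0,0,0],
)

```text
time_s: 18.02
ee_pos: [450.5, -202.2, 41.0]
ee_rot: [180.0, 0.0, 101.9]
force: [-0.3, 0.8, -2.9]
gripper_width: 13.7
gripper_force: 45.0
```

```bash
python3 c.py
```

```text
{'time_s': np.float64(18.02), 'ee_pos': array([ 450.51, -202.24,   41.01]), 'ee_rot': array([1.7997e+02, 2.0000e-02, 1.0190e+02]), 'force': array([-0.25,  0.82, -2.87]), 'torque': array([-0.1 ,  0.14,  0.  ]), 'gripper_width': np.float64(13.67)}
scene [([349.9, 282.8], [346, 275, 8, 15, 75])]
side [([315.8, 242.8], [310, 235, 10, 16, 81])]
```

Contact is starting at the expected height. I lower 1.5 mm more, release and rise.

>>> send_rows(
  grip=[-1,-1,-1,-1],
  xyz=[
    [0,0,-0.0005],
    [0,0,-0.001],
    [0,0,-0.0015],
    [0,0,-0.0015],
  ],
  yaw=[0,0,0,0],
)

```text
time_s: 18.45
ee_pos: [450.6, -202.5, 40.8]
ee_rot: [179.9, 0.1, 101.9]
force: [-2.7, -0.4, 10.2]
gripper_width: 13.7
gripper_force: 45.0
```

>>> send_rows(
  grip=[-0.5,-0.3,0,0,0,0],
  xyz=[
    [0,0,0],
    [0,0,0],
    [0,0,0],
    [0,0,0],
    [0,0,0],
    [0,0,0],
  ],
  yaw=[0,0,0,0,0,0],
)

```text
time_s: 18.95
ee_pos: [450.4, -202.1, 39.1]
ee_rot: [180.0, -0.0, 101.9]
force: [-0.3, 0.1, 0.6]
gripper_width: 45.2
gripper_force: 0.0
```

>>> send_rows(
  grip=[0,0,0,0,0,0,0,0],
  xyz=[
    [0,0,0.01],
    [0,0,0.03],
    [0,0,0.06],
    [0,0,0.09],
    [0.005,-0.02,0.12],
    [0.01,-0.04,0.16],
    [0.02,-0.08,0.16],
    [0.022,-0.1,0.16],
  ],
  yaw=[0,0,0,0,0,0,0,0],
)

```text
time_s: 19.62
ee_pos: [475.1, -306.1, 203.5]
ee_rot: [179.6, 0.5, 101.9]
force: [0.1, -0.8, -0.8]
gripper_width: 45.4
gripper_force: 0.0
```

>>> send_rows(
  grip=[0,0],
  xyz=[
    [0,0,0],
    [0,0,0],
  ],
  yaw=[0,0],
)

```text
time_s: 19.78
ee_pos: [472.1, -302.7, 199.4]
ee_rot: [180.0, -0.0, 101.8]
force: [-0.2, -0.9, 0.2]
gripper_width: 46.0
gripper_force: 0.0
```

```bash
python3 k.py; python3 -c "
from workcell import env,eyes
from h import *
w=eyes.grab_frame('wrist');np.savez('pics/w9.npz',**w)
s=eyes.grab_frame('scene');d=eyes.grab_frame('side')
B=[blobs(f,'blue',8,r)[0] for f,r in((s,(280,200,380,320)),(d,(280,200,380,320)))];print(B)
print('handle tri',tri([ray(s,*B[0][0][0]),ray(d,*B[1][0][0])]),'expected ~z 68+6')
h=cv2.cvtColor(w['frame'],cv2.COLOR_RGB2HSV);m=cv2.inRange(h,(105,110,50),(130,255,255))
n,l,st,c=cv2.connectedComponentsWithStats(m)
for i in range(1,n):
  if st[i,4]>60:
    r=cv2.minAreaRect(np.argwhere(l==i)[:,::-1].astype(np.float32));print(st[i].tolist(),r,plane(w,*r[0],86).round(1))
q=w['frame'].mean(2);a=np.radians(12);R=np.array([[np.cos(a),-np.sin(a)],[np.sin(a),np.cos(a)]])
# plate outline expected vs edges
C=np.array([450.6,-203.])
for z in(50,):
  for L in((-50,-40),(50,-40),(50,40),(-50,40),(-65,-58),(65,58)):print(L,np.round(proj(w,[*(C+R@L),z if abs(L[0])==50 else 10]),1))
cy=int(proj(w,[*(C+R@[0,25]),50])[1]);print(cy,q[cy,235:405:2].astype(int).tolist())
cx=int(proj(w,[*(C+R@[30,0]),50])[0]);print(cx,q[0:180:2,cx].astype(int).tolist())
"
```

```text
{'time_s': np.float64(19.78), 'ee_pos': array([ 472.07, -302.73,  199.42]), 'ee_rot': array([ 1.7999e+02, -3.0000e-02,  1.0180e+02]), 'force': array([-0.25, -0.94,  0.24]), 'torque': array([-0.02,  0.04,  0.02]), 'gripper_width': np.float64(45.97), 'gripper_force': np.float64(0.0)}
red box 265 290 158 172
orange 15 290.2 186.6 [574.7 127.5  60. ] claw deg 263.66796449628686 28.252284747999823
[[([343.4, 281.0], [335, 272, 19, 18, 157])], [([313.3, 239.8], [308, 232, 11, 18, 128])]]
handle tri (array([ 448.80713591, -208.26160103,   75.1559711 ]), [np.float64(2.3502289980113638), np.float64(2.350228998011314)]) expected ~z 68+6
[310, 42, 14, 60, 830] ((316.4999694824219, 71.49999237060547), (12.999998092651367, 58.99999237060547), 0.0) [ 450.  -204.5   86. ]
(-50, -40) [266.4 117.4]
(50, -40) [368.8 117.3]
(50, 40) [371.7  28.4]
(-50, 40) [263.3  28.5]
(-65, -58) [258.5 133.6]
(65, 58) [381.1  18.3]
45 [60, 62, 60, 65, 64, 61, 58, 62, 66, 72, 141, 223, 231, 231, 220, 221, 231, 224, 178, 119, 131, 192, 229, 231, 231, 231, 232, 231, 231, 233, 232, 233, 231, 231, 232, 232, 227, 160, 135, 149, 152, 156, 159, 155, 139, 186, 231, 232, 231, 232, 232, 232, 232, 232, 232, 231, 231, 231, 231, 231, 227, 185, 145, 143, 202, 230, 231, 222, 226, 232, 231, 229, 192, 79, 69, 68, 73, 74, 64, 65, 62, 64, 64, 63, 61]
349 [60, 63, 61, 61, 68, 62, 65, 68, 66, 104, 215, 230, 229, 226, 229, 216, 224, 231, 231, 231, 231, 231, 232, 232, 233, 232, 232, 232, 233, 232, 232, 233, 232, 232, 232, 232, 233, 233, 233, 233, 232, 233, 232, 232, 232, 232, 233, 233, 233, 233, 234, 233, 232, 232, 233, 233, 233, 232, 230, 197, 220, 225, 188, 199, 231, 232, 205, 103, 65, 65, 65, 62, 60, 60, 63, 61, 58, 62, 62, 59, 59, 58, 54, 57, 52, 50, 43, 41, 39, 33]
```

```bash
python3 -c "
from workcell import env
print(env.job_done())"
```

```text
the job is handed in; nothing more can be done
None
```

The knob gave clockwise (negative) and was turned to its hard stop, swinging the claw right off; the block is fully down in the white rack, within about 2 mm of its centre, released, and the job was handed in at about 20 s.

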